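# Stack the flat parts case on the tall one

## Task

Of the two flat parts cases with handles, put the longer one (its lid is as long as that of the tall case) on top of the tall parts case with the four lugs on its lid: same way round lengthwise, lowered until its hollow base is fully down over all four lugs, then let go of it. Do not drop it and do not shove the tall case along the bench. Leave the short handled case where it stands.

Things in the scene. Friction and masses are not known exactly. Their poses are not given: they have to be found in the camera images.
- case_flat: Grey lidded case to stack, about 0.25 kg, 110 (x) by 80 (y) mm, lid top 40 mm up. Origin: centre of underside, z up; alike both ways round. Black arched handle centred on the lid, along x: grip bar 56 mm long, 14 mm thick (y), 56 to 70 mm up; only 14 mm end posts below it; pinch it across y from above. Underside: one open hollow 104 by 74 mm, 14 mm deep, 3 mm rim.
- case_tall: Loose grey case that receives it, about 0.7 kg, 110 (x) by 80 (y) mm, no handle, lid top 60 mm above its origin (centre of underside, z up). Four cone lugs on the lid at x +-37, y +-22 mm: 12 mm high, 24 mm wide at foot, 6 at top; they guide a hollow base in from up to 10 mm aside. Seated: the flat case's rim lies on this lid, its origin 60 mm above this one, play 3 mm.
- case_short: Bystander that must stay: like the flat case with the same handle, but only 72 mm long (x) by 80 mm wide (y), lid top 40 mm and handle top 70 mm up; it does not fit the lugs. Origin: centre of underside, z up. It and the flat case may stand in each other's places.

How it is judged (in metres and radians):
At the end, for the whole second after the job is handed in: The flat case rests released on the tall one: rim on the lid (60 mm above its origin, within 4 mm), centred within 10 mm, lengthwise within 10 degrees, both upright within 5 degrees, still; the tall case within 60 mm and the short one within 30 mm of their starts (z of case_flat in the frame of case_tall between 0.056 and 0.064 m and horizontal distance between case_flat and case_tall below 0.01 m and angle between the x axis of case_flat and the x axis of case_tall, either way round below 0.175 rad and angle between each of case_flat, case_tall's own z axis and vertical below 0.09 rad and linear speed of case_flat below 0.02 m/s and distance of case_tall from where it was at the start of the episode below 0.06 m and distance of case_short from where it was at the start of the episode below 0.03 m); the robot touches nothing.
It fails at once if the flat case is dropped: it falls faster than 0.8 m/s with no finger on it (a fall of more than about 30 mm) (linear speed of case_flat above 0.8 m/s and contact force between the fingers and case_flat below 0.1 N).
It fails at once if the tall case is shoved more than 60 mm (distance of case_tall from where it was at the start of the episode above 0.06 m).
It fails at once if the short case is moved more than 30 mm (distance of case_short from where it was at the start of the episode above 0.03 m).
It also fails if it takes over 35 s, if anything falls off the work surface, if the arm or the gripper's body presses on something with over 40 N, if the wrist force passes 120 N, or if a joint passes its speed limit or range.

## Robot

A 6-joint arm with a two-finger parallel gripper is mounted at the origin on a cart in front of the work surface, level with it; the furniture and walls round the work are solid. World frame = base frame: x ahead of the robot, y to its left, z up, the work surface at z = 0. Lengths are in mm, angles in rad, forces in N, time in s.
With the tool pointing down it reaches from about 400 to 925 mm from the base axis. Payload 12.5 kg.
Tool frame: the origin (TCP) lies midway between the tips of the shut fingers; the grasp point (between the pads) lies 19 mm behind it; z points along the fingers, y is the line along which they close (so a half turn about z gives the same grasp; the last joint's range is limited). The gripper opens to 95 mm and grips with 3 to 60 N. Pads are 20 mm wide; open, the fingers measure 119 mm over their backs; the gripper's body (75 mm by 180 mm) begins 59 mm behind the grasp point.
Start: joints at [1.037, 0.491, 1.559, -0, 1.092, -0.106], TCP at [259.28, 568.701, 214.661] pointing down, gripper open.
Joint ranges: [-3.1, 3.1], [-0.84, 2.19], [0.05, 2.79], [-1.13, 4.28], [0.06, 2.93], [-2.69, 2.69]. Speed limits (rad/s): [2.22, 2.22, 2.79, 3.14, 3.14, 3.14].

## Interface

Orientations are given as [roll, pitch, yaw] about the fixed x, y, z axes, in that order (R = Rz(yaw) Ry(pitch) Rx(roll)).
In Python, from cell import state, viewer, env, models gives the robot as it stands. The module is installed in compiled form; this text tells all that it offers.
- The arm moves only by the tool arm_command, never from a script. Its argument "rows" is a list of rows, each a list of 2 entries, a list of its own where there are three numbers: the shift along the tool's x, y, z normalised to -1 to 1, where 1 is 0.25 m, then the turn about the tool's z normalised to -1 to 1, where 1 is pi rad. A call has exactly 5 rows; each row shifts and turns the commanded pose from where the row before left it, along the tool's axes as they then stand; what a row does not reach is not made up. A row lasts 1/10 s, in which the tool goes at most 50 mm and 8.59 degrees, less where a joint would pass 70% of its speed; a pose out of reach is approached as far as the arm can. A call with a number of a shift or a turn outside -1 to 1 is refused whole. A call with a gripper value outside its range is refused whole. "claw" is the opening, from 0 (shut) to 1 (fully open), set as the call begins (left out, the last holds). The fingers move at their own pace and stop on an object; the grip force is fixed at half the most. Time passes only in rows, so rows that do not move let the fingers close, or fill a call up. It gives the time, the measured TCP pose, the force, the opening and the grip force at its end, in the units of the state.
- state(): the state, without advancing time (a new reading comes with each control period).
- viewer.read_camera(name): name is "scene" or "top" or "wrist"; returns (picture, depth): 384x512x3 uint8, red, green, blue; 384x512 float32, mm along the optical axis (not along the pixel's ray), 0 where there is no reading.
- viewer.get_calibration(name): a dict with "camera_matrix" (3x3 intrinsics, pixels), "dist_coeffs" ([k1, k2, p1, p2, k3] as OpenCV has them; the pictures are not rectified), "world_to_cam" (4x4, takes a point from world to camera coordinates). Camera axes: x right, y up, looking along -z (the intrinsics and any distortion apply to the point x, -y, -z); pixel columns grow to the right and rows downward; lengths in mm; the calibration is good to about 2 mm. A picture is of the moment at which its call begins: read the wrist's pose just before it. get_calibration takes no time and is no camera call; for the wrist camera it gives the pose at the moment of the call.
- env.job_done(): hands the job in; it is judged then, once.
Trained networks look in the newest picture that a camera, given by its name, has taken for a name from the list of things; names that differ only in an ending like _2 or _b are one class to them, and where a whole thing is asked for, a point or a joint stands for the part that bears it (a point fixed in the world has none). Each returns a list of dicts, best first, with "confidence" (0 to 1); they miss things now and then, are a little off and sometimes report something else, mostly with a low value. They report only what shows in the picture. A call takes as long as a camera call.
- models.search_frame(camera, label): "position" ([x, y, z] in mm, in world coordinates, good to about 4 mm: the middle of the surface that is visible of it).
- models.mark_of(camera, label): "position" ([x, y, z] in mm, in world coordinates, good to about 4 mm: a listed point, or the origin of a listed thing).
The state is a dict: "t": time; "joints": joint angles; "qvel": joint speeds; "tau": joint torques, N m; "eef_pos": TCP position; "tcp_rot": TCP orientation; "ft_force": force on the tool from outside, world axes, zero at the start; "moment": the same for the moment, N m; "opening": opening from 0.0 (shut) to 1.0 (fully open); "grip_force": force on a finger pad.
Only numpy, scipy, OpenCV 4.12 (cv2) and the standard library are available. Lean on these libraries where they do the work, as an engineer would, in place of code of your own. Each camera call takes 0.05 s, during which the arm holds its last target. There are 200 camera calls.

## Working session

There is one attempt and no reset: what is moved stays moved. The work goes in short steps, Python scripts to look and compute and a tool call to move; the robot and the scene stay as the last step left them, time stands still between calls to the robot, and variables do not carry over. Pictures are saved under pics/ and viewed, at most 10 in all, crops included, and the job is handed in when it is done.

Besides the shell and the picture viewer there is one more tool, called after "Emit:" as name(argument=value, ...) on one line, values as JSON. arm_command: Moves the arm, as the interface text tells. Scaled input: -1 to 1 covers 0.25 m each way for a shift and pi rad each way for a turn. Its arguments: {"type":"object","properties":{"rows":{"type":"array","items":{"type":"array"}},"claw":{"type":"number"}},"required":["rows"]}

```bash
mkdir -p pics; python3 - <<'E'
from cell import state, viewer, env, models
import cv2,numpy as np
s=state(); print(s)
ims=[]
for c in ["scene","top"]:
    im,d=viewer.read_camera(c); np.savez(f"{c}.npz",im=im,d=d)
    ims.append(im[:,:,::-1])
    for l in ["case_flat","case_tall","case_short"]:
        for f in (models.search_frame,models.mark_of):
            print(c,l,f.__name__ if hasattr(f,'__name__') else '',[(np.round(r["position"]),round(r["confidence"],2)) for r in f(c,l)])
    print(viewer.get_calibration(c))
cv2.imwrite("pics/a.png",ims[0]);cv2.imwrite("pics/b.png",ims[1])
E
```

```text
{'t': 0.0, 'joints': array([ 1.03740396e+00,  4.91561779e-01,  1.55946059e+00,  1.90213805e-05,
        1.09167101e+00, -1.05620837e-01]), 'qvel': array([-1.26067668e-03,  1.82605058e-03, -2.10256494e-04, -8.19897458e-05,
       -5.52970739e-04, -1.65861117e-03]), 'tau': array([ 1.29396176e-05, -6.12652731e+01, -2.58181858e+01,  6.93122554e-02,
        4.81949584e-02, -1.28670167e-04]), 'eef_pos': array([259.14124103, 568.47985684, 214.05652682]), 'tcp_rot': array([-3.14049984e+00, -1.32819296e-04,  2.71381227e+00]), 'ft_force': array([-0.20987495,  0.40125297, -0.94865854]), 'moment': array([-0.00236587, -0.00539957,  0.00588191]), 'grip_force': 0.0, 'opening': 0.9967006240077619}
scene case_flat call [(array([416., 176.,  44.]), 0.66)]
scene case_flat call [(array([425., 190.,   2.]), 0.8)]
scene case_tall call [(array([610., 149.,  61.]), 0.67)]
scene case_tall call [(array([621., 167.,  -2.]), 0.68)]
scene case_short call [(array([415.,  -4.,  41.]), 0.61)]
scene case_short call [(array([423.,  12.,   2.]), 0.94)]
{'camera_matrix': array([[476.19884392,   0.        , 259.21358235
[... 799 characters left out ...]
ay([430.,  17.,  42.]), 0.91)]
top case_short call [(array([428.,  12.,  -3.]), 0.9)]
{'camera_matrix': array([[466.3575873 ,   0.        , 254.02868473],
       [  0.        , 466.3575873 , 190.37099375],
       [  0.        ,   0.        ,   1.        ]]), 'dist_coeffs': array([-0.1964707,  0.       ,  0.       ,  0.       ,  0.       ]), 'world_to_cam': array([[ 2.02852905e-02, -9.99372935e-01,  2.90214377e-02,
         9.05149902e+01],
       [ 9.97311242e-01,  2.22708785e-02,  6.98161451e-02,
        -5.28111764e+02],
       [-7.04186988e-02,  2.75271653e-02,  9.97137634e-01,
        -8.69450044e+02],
       [ 0.00000000e+00,  0.00000000e+00,  0.00000000e+00,
         1.00000000e+00]])}
```

```bash
cat > h.py <<'E'
import numpy as np,cv2
def cloud(cal,d):
    h,w=d.shape; v,u=np.mgrid[:h,:w]
    p=cv2.undistortPoints(np.stack([u,v],-1).reshape(-1,1,2).astype(np.float64),cal["camera_matrix"],cal["dist_coeffs"]).reshape(-1,2)
    z=d.reshape(-1).astype(float)
    c=np.c_[p[:,0]*z,-p[:,1]*z,-z,np.ones(len(z))]
    P=(np.linalg.inv(cal["world_to_cam"])@c.T).T[:,:3]
    P[z==0]=np.nan
    return P.reshape(h,w,3)
def rect(P,c,zlo,zhi,r=85):
    """min-area rectangle of points in height band near c"""
    m=(P[...,2]>zlo)&(P[...,2]<zhi)&(np.hypot(P[...,0]-c[0],P[...,1]-c[1])<r)
    k=cv2.morphologyEx(m.astype(np.uint8),cv2.MORPH_OPEN,np.ones((3,3)))>0
    q=P[k]
    if len(q)<10: return None
    (cx,cy),(a,b),t=cv2.minAreaRect(q[:,:2].astype(np.float32))
    if a<b: a,b,t=b,a,t+90
    t=(t+90)%180-90
    return dict(n=len(q),c=np.round([cx,cy],1),size=np.round([a,b],1),yaw=round(t,1),zmed=round(float(np.median(q[:,2])),1),mean=np.round(q.mean(0),1))
E
python3 - <<'E'
from cell import viewer
from h import *
for c in ["scene","top"]:
    D=np.load(c+".npz"); P=cloud(viewer.get_calibration(c),D["d"])
    for n,p,b in [("flat",(428,195),[(32,48),(60,80)]),("short",(428,14),[(32,48),(60,80)]),("tall",(624,170),[(53,66),(67,80)])]:
        for z in b: print(c,n,z,rect(P,p,*z))
E
```

```text
scene flat (32, 48) {'n': 1707, 'c': array([427.5, 191.5]), 'size': array([114.3,  82.6]), 'yaw': -35.9, 'zmed': 40.0, 'mean': array([422.2, 182.7,  39.8])}
scene flat (60, 80) {'n': 275, 'c': array([428.1, 191.8]), 'size': array([54.3, 17.4]), 'yaw': -38.0, 'zmed': 68.7, 'mean': array([426.2, 189.4,  67.8])}
scene short (32, 48) {'n': 1467, 'c': array([427.4,  12.7]), 'size': array([81.5, 76.3]), 'yaw': 58.3, 'zmed': 40.0, 'mean': array([420. ,   4.7,  39.9])}
scene short (60, 80) {'n': 366, 'c': array([427.1,  12.7]), 'size': array([55.7, 15.5]), 'yaw': -31.0, 'zmed': 69.2, 'mean': array([425.7,  11.6,  68.2])}
scene tall (53, 66) {'n': 1473, 'c': array([621.1, 166.1]), 'size': array([113.7,  84.5]), 'yaw': -25.2, 'zmed': 60.3, 'mean': array([616.3, 162.1,  60.3])}
scene tall (67, 80) {'n': 97, 'c': array([620.9, 166.3]), 'size': array([83.9, 56.3]), 'yaw': -25.3, 'zmed': 70.2, 'mean': array([621.7, 165.7,  70.2])}
top flat (32, 48) {'n': 2351, 'c': array([425.5, 191.6]), 'size': array([114.3,  80.5]), 'yaw': -36.1, 'zmed': 40.4, 'mean': array([425.7, 191.1,  40.4])}
top flat (60, 80) {'n': 243, 'c': array([425.6, 191.1]), 'size': array([55.3, 14.6]), 'yaw': -36.9, 'zmed': 70.1, 'mean': array([426. , 190.8,  69.8])}
top short (32, 48) {'n': 1398, 'c': array([425.5,  14.1]), 'size': array([80.1, 75.2]), 'yaw': 59.4, 'zmed': 40.3, 'mean': array([425.8,  15.6,  40.3])}
top short (60, 80) {'n': 239, 'c': array([425.4,  13.8]), 'size': array([55.2, 14.3]), 'yaw': -31.1, 'zmed': 70.0, 'mean': array([426.2,  14.3,  69.6])}
top tall (53, 66) {'n': 2399, 'c': array([620. , 166.9]), 'size': array([114.4,  81.1]), 'yaw': -25.5, 'zmed': 60.3, 'mean': array([618.2, 166.7,  60.4])}
top tall (67, 80) {'n': 148, 'c': array([620. , 166.9]), 'size': array([87.1, 57.5]), 'yaw': -25.1, 'zmed': 70.3, 'mean': array([619.2, 168.4,  70.4])}
```

View pics/a.png

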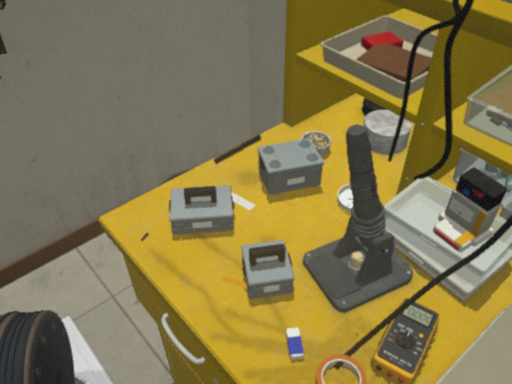

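View pics/b.png

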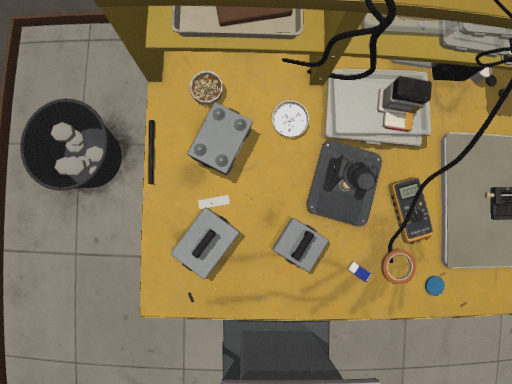

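The pictures show the long case at about (207,243) in the top view, the short one at (301,245) and the tall one at (221,138). Both cameras agree with the networks on their places and heights: flat case at (426.5,191.5) with yaw -36°, tall case at (620.5,166.7) with yaw -25°. Next I check clearances and work out the first move.

```bash
cat >> h.py <<'E'
def plan(s,tgt,yawdeg):
    """remaining shift in tool axes (units of 250 mm) and turn about tool z (deg)"""
    from scipy.spatial.transform import Rotation as R
    r=R.from_euler("xyz",s["tcp_rot"])
    d=r.inv().apply(np.array(tgt)-s["eef_pos"])
    x=r.as_matrix()[:,0]; y=np.degrees(np.arctan2(x[1],x[0]))
    t=-((yawdeg-y+90)%180-90)
    print("tool mm",np.round(d,1),"norm",np.round(d/250,3),"turn deg",round(t,2),"norm",round(t/180,4),"yaw",round(y,2))
E
python3 - <<'E'
from cell import viewer,state
from h import *
for c in ["scene","top"]:
    D=np.load(c+".npz"); P=cloud(viewer.get_calibration(c),D["d"]).reshape(-1,3)
    for z in (85,150,190,250,350):
        m=(P[:,2]>z)&(P[:,0]>300)&(P[:,0]<1000)
        r=np.hypot(P[:,0]-620,P[:,1]-167); i=np.where(m)[0]
        i=i[np.argsort(r[i])][:200:40]; print(c,z,[(np.round(P[j]),int(r[j])) for j in i[:2]])
    m=(P[:,2]>45)&(P[:,0]>250)&(P[:,0]<470)&(P[:,1]>230)&(P[:,1]<560); print(c,m.sum())
plan(state(),(426.5,191.5,214),-36.3)
E
```

```text
scene 85 [(array([744., 170., 166.]), 124), (array([746., 183., 177.]), 126)]
scene 150 [(array([744., 170., 166.]), 124), (array([746., 183., 177.]), 126)]
scene 190 [(array([756., 163., 214.]), 135), (array([759., 169., 217.]), 139)]
scene 250 [(array([737.,  97., 346.]), 135), (array([740.,  76., 349.]), 150)]
scene 350 [(array([738.,  77., 352.]), 148), (array([740.,  58., 351.]), 162)]
scene 2
top 85 [(array([736., 168., 355.]), 116), (array([737., 177., 347.]), 117)]
top 150 [(array([736., 168., 355.]), 116), (array([737., 177., 347.]), 117)]
top 190 [(array([736., 168., 355.]), 116), (array([737., 177., 347.]), 117)]
top 250 [(array([736., 168., 355.]), 116), (array([737., 177., 347.]), 117)]
top 350 [(array([736., 168., 355.]), 116), (array([737., 155., 354.]), 117)]
top 0
tool mm [-308.6 -273.8    0.6] norm [-1.235 -1.095  0.003] turn deg 11.79 norm 0.0655 yaw 155.49
```

Emit:
arm_command(rows=[[[-0.13,-0.115,0],0],[[-0.13,-0.115,0],0],[[-0.13,-0.115,0],0],[[-0.13,-0.115,0],0],[[-0.13,-0.115,0],0]], claw=1)

```text
t: 1.2
eef_pos: [347.9, 369.0, 214.8]
tcp_rot: [3.141, 0.0, 2.714]
ft_force: [0.5, 0.8, 0.1]
opening: 1.0
grip_force: 0.0
```

Emit:
arm_command(rows=[[[-0.13,-0.115,0],0],[[-0.13,-0.115,0],0],[[-0.13,-0.115,0],0],[[-0.1,-0.09,0],0],[[0,0,0],0.0328]])

```text
t: 1.7
eef_pos: [415.1, 217.9, 214.8]
tcp_rot: [3.141, 0.001, 2.607]
ft_force: [-0.1, 0.2, 0.5]
opening: 0.999
grip_force: 0.0
```

Emit:
arm_command(rows=[[[0,0,0],0.0328],[[0,0,0],0],[[0,0,0],0],[[0,0,0],0],[[0,0,0],0]])

```text
t: 2.2
eef_pos: [413.7, 220.9, 214.6]
tcp_rot: [3.142, -0.0, 2.51]
ft_force: [0.2, 0.6, -0.6]
opening: 0.999
grip_force: 0.0
```

```bash
python3 - <<'E'
from cell import viewer,state,models
from h import *
s=state(); plan(s,(426.5,191.5,120),-36.3)
cal=viewer.get_calibration("wrist"); im,d=viewer.read_camera("wrist"); cv2.imwrite("pics/w1.png",im[:,:,::-1])
P=cloud(cal,d); print(s["t"],s["eef_pos"],rect(P,(426,191),60,80),rect(P,(426,191),32,48))
E
```

```text
tool mm [-27.7 -16.2  94.6] norm [-0.111 -0.065  0.379] turn deg 0.09 norm 0.0005 yaw 143.79
2.2 [413.71262777 220.92510022 214.63843977] {'n': 795, 'c': array([427.3, 191.8]), 'size': array([55.3, 14.1]), 'yaw': -35.5, 'zmed': 70.3, 'mean': array([426.3, 192.7,  70. ])} {'n': 6541, 'c': array([427.1, 191.5]), 'size': array([113.4,  80.2]), 'yaw': -35.9, 'zmed': 40.6, 'mean': array([424.4, 194.1,  40.5])}
```

Emit:
arm_command(rows=[[[-0.112,-0.066,0],0],[[0,0,0.13],0],[[0,0,0.13],0],[[0,0,0.12],0],[[0,0,0],0]])

```text
t: 2.75
eef_pos: [425.2, 190.4, 117.1]
tcp_rot: [-3.137, -0.003, 2.508]
ft_force: [-0.2, -0.4, 0.4]
opening: 1.0
grip_force: 0.0
```

```bash
python3 - <<'E'
from cell import viewer,state,models
from h import *
s=state(); plan(s,(426.9,191.6,46),-36)
cal=viewer.get_calibration("wrist"); im,d=viewer.read_camera("wrist"); cv2.imwrite("pics/w2.png",im[:,:,::-1])
P=cloud(cal,d); print(s["t"],s["eef_pos"],rect(P,(426,191),60,80),rect(P,(426,191),32,48))
E
```

```text
tool mm [-1.   2.3 71.1] norm [-0.004  0.009  0.284] turn deg -0.28 norm -0.0016 yaw 143.72
2.75 [425.16198699 190.43316462 117.09296029] {'n': 1623, 'c': array([427.2, 191.7]), 'size': array([55.6, 13.8]), 'yaw': -35.7, 'zmed': 70.3, 'mean': array([425.8, 192.9,  70. ])} {'n': 12480, 'c': array([426.3, 192.4]), 'size': array([110.8,  80.5]), 'yaw': -35.4, 'zmed': 40.5, 'mean': array([422.8, 195. ,  40.5])}
```

View pics/w2.png

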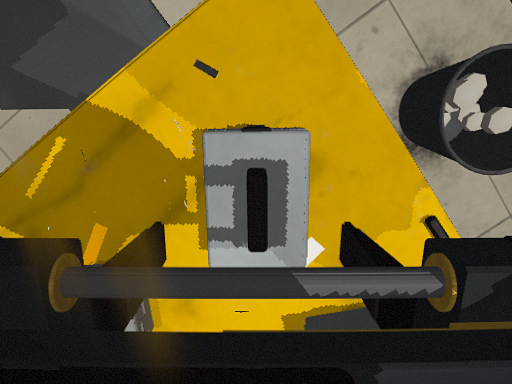

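The handle, at about (257,210), is upright in the picture and centred between the fingers, so I go down and grip it.

Emit:
arm_command(rows=[[[-0.004,0.008,0.1],-0.001],[[0,0,0.1],0],[[0,0,0.05],0],[[0,0,0.03],0],[[0,0,0],0]])

```text
t: 3.3
eef_pos: [429.0, 192.1, 50.1]
tcp_rot: [3.141, 0.0, 2.511]
ft_force: [0.0, 0.3, 0.9]
opening: 0.996
grip_force: 0.0
```

Emit:
arm_command(rows=[[[0,0,0],0],[[0,0,0],0],[[0,0,0],0],[[0,0,0],0],[[0,0,0],0]], claw=0)

```text
t: 3.8
eef_pos: [428.7, 191.9, 49.8]
tcp_rot: [3.141, 0.0, 2.511]
ft_force: [0.0, -0.7, -0.2]
opening: 0.634
grip_force: 0.0
```

Emit:
arm_command(rows=[[[0,0,0],0],[[0,0,0],0],[[0,0,0],0],[[0,0,0],0],[[0,0,0],0]])

```text
t: 4.3
eef_pos: [428.6, 191.9, 49.6]
tcp_rot: [-3.142, -0.0, 2.511]
ft_force: [-0.2, 0.2, 0.2]
opening: 0.215
grip_force: 0.0
```

Emit:
arm_command(rows=[[[0,0,0.016],0],[[0,0,0],0],[[0,0,0],0],[[0,0,0],0],[[0,0,0],0]])

```text
t: 4.8
eef_pos: [428.9, 191.9, 45.8]
tcp_rot: [3.141, 0.001, 2.511]
ft_force: [-0.0, -1.4, 5.9]
opening: 0.146
grip_force: 30.0
```

Emit:
arm_command(rows=[[[0,0,0],0],[[0,0,0],0],[[0,0,0],0],[[0,0,-0.01],0],[[0,0,-0.04],0]])

```text
t: 5.3
eef_pos: [428.0, 191.7, 57.7]
tcp_rot: [-3.14, -0.001, 2.511]
ft_force: [-0.2, 0.4, -2.0]
opening: 0.148
grip_force: 30.0
```

Emit:
arm_command(rows=[[[0,0,-0.12],0],[[0,0,-0.12],0],[[0,0,-0.12],0],[[0,0,-0.1],0],[[0,0,0],0]])

```text
t: 5.8
eef_pos: [429.6, 192.2, 176.2]
tcp_rot: [3.137, 0.003, 2.511]
ft_force: [0.1, 0.3, -3.7]
opening: 0.145
grip_force: 30.0
```

```bash
python3 - <<'E'
from cell import viewer,state,models
from h import *
s=state(); print(s["eef_pos"],s["ft_force"],s["moment"],s["opening"])
plan(s,(620.4,166.7,175),-25.3)
im,d=viewer.read_camera("top"); P=cloud(viewer.get_calibration("top"),d)
z=s["eef_pos"][2]-46; print(rect(P,s["eef_pos"],z+33,z+48))
print(rect(P,(620,167),53,66))
im,d=viewer.read_camera("scene"); P=cloud(viewer.get_calibration("scene"),d)
print(rect(P,s["eef_pos"],z+34,z+46))
cv2.imwrite("pics/s2.png",im[:,:,::-1])
E
```

```text
[429.56079375 192.20870506 176.19569593] [ 0.07753346  0.28381009 -3.66903713] [-0.06328316 -0.00881065 -0.09849097] 0.1452849215462066
tool mm [-169.2   91.9    2.1] norm [-0.677  0.368  0.009] turn deg -10.84 norm -0.0602 yaw 143.86
None
{'n': 2395, 'c': array([620.1, 166.7]), 'size': array([115. ,  81.1]), 'yaw': -25.5, 'zmed': 60.3, 'mean': array([618.7, 166.7,  60.4])}
{'n': 1737, 'c': array([427.7, 191.8]), 'size': array([113.5,  81.9]), 'yaw': -36.5, 'zmed': 168.7, 'mean': array([422.2, 182.9, 168.6])}
```

View pics/s2.png

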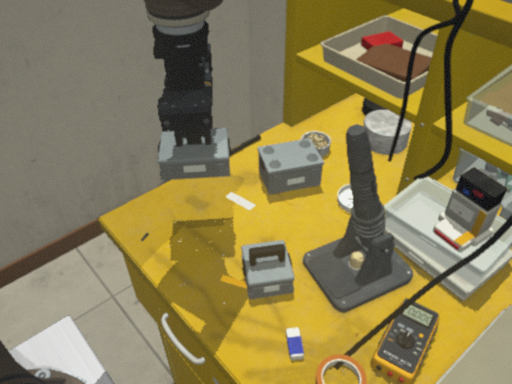

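The long case hangs level, at about (194,150), with its underside near z 129. That clears the lugs, which reach 72 mm, so I carry it across.

Emit:
arm_command(rows=[[[-0.08,0.043,0],-0.01],[[-0.12,0.065,0],-0.01],[[-0.12,0.07,0],-0.01],[[-0.12,0.07,0],-0.01],[[-0.12,0.07,0],-0.01]])

```text
t: 6.4
eef_pos: [589.9, 184.0, 171.0]
tcp_rot: [-3.14, -0.003, 2.669]
ft_force: [0.0, 1.2, -1.9]
opening: 0.142
grip_force: 30.0
```

Emit:
arm_command(rows=[[[-0.07,0.04,0],-0.01],[[-0.04,0.02,0],0],[[0,0,0],0],[[0,0,0],0],[[0,0,0],0]])

```text
t: 6.9
eef_pos: [619.5, 185.6, 173.0]
tcp_rot: [-3.141, -0.001, 2.699]
ft_force: [0.2, -0.2, -3.2]
opening: 0.142
grip_force: 30.0
```

```bash
cat > look.py <<'E'
from cell import viewer,state,models
from h import *
import sys
s=state(); print(s["t"],s["eef_pos"],s["ft_force"],s["opening"])
plan(s,(621,167,150),-25.4)
im,d=viewer.read_camera("scene"); P=cloud(viewer.get_calibration("scene"),d)
z=s["eef_pos"][2]-47
print("flat",rect(P,s["eef_pos"],z+34,z+46)); print("tall",rect(P,(620,167),53,66),rect(P,(620,167),67,73))
cv2.imwrite(sys.argv[1],im[:,:,::-1])
cal=viewer.get_calibration("wrist"); im,d=viewer.read_camera("wrist"); P=cloud(cal,d)
print("wrist flat",rect(P,s["eef_pos"],z+34,z+46))
E
python3 look.py pics/s3.png
```

```text
6.9 [619.4785272  185.59633327 172.99515101] [ 0.18247251 -0.20922828 -3.2143046 ] 0.14233266912798148
tool mm [ -9.4 -16.1  23. ] norm [-0.037 -0.065  0.092] turn deg 0.05 norm 0.0003 yaw 154.65
flat {'n': 1338, 'c': array([617.3, 183.6]), 'size': array([114.8,  81.1]), 'yaw': -27.1, 'zmed': 167.3, 'mean': array([608.5, 175.8, 167. ])}
tall {'n': 1493, 'c': array([622.2, 166.5]), 'size': array([115.2,  82.9]), 'yaw': -24.8, 'zmed': 60.3, 'mean': array([616.5, 161.9,  60.2])} {'n': 62, 'c': array([620.9, 166.7]), 'size': array([85.3, 53.9]), 'yaw': -25.9, 'zmed': 69.4, 'mean': array([617.6, 158.7,  69.7])}
wrist flat {'n': 14075, 'c': array([618.2, 185.4]), 'size': array([113.9,  80.6]), 'yaw': -25.2, 'zmed': 168.0, 'mean': array([593.4, 197.1, 167.9])}
```

Emit:
arm_command(rows=[[[-0.019,-0.031,0],0],[[-0.019,-0.031,0.03],0],[[0,0,0.04],0],[[0,0,0],0],[[0,0,0],0]])

```text
t: 7.5
eef_pos: [622.3, 167.4, 155.1]
tcp_rot: [-3.141, -0.001, 2.699]
ft_force: [0.6, -0.0, -3.0]
opening: 0.147
grip_force: 30.0
```

```bash
python3 look.py pics/s4.png
```

```text
7.5 [622.33051768 167.37579754 155.0652413 ] [ 0.64042398 -0.03020597 -3.02830937] 0.14679249984678513
tool mm [ 1.  -0.9  5.1] norm [ 0.004 -0.004  0.02 ] turn deg 0.05 norm 0.0003 yaw 154.65
flat {'n': 1355, 'c': array([620.9, 166.3]), 'size': array([114.4,  82.2]), 'yaw': -26.3, 'zmed': 149.4, 'mean': array([610.9, 157.9, 149. ])}
tall {'n': 1302, 'c': array([619.4, 163.6]), 'size': array([114.3,  80.8]), 'yaw': -30.4, 'zmed': 60.2, 'mean': array([613. , 158.4,  60.1])} {'n': 30, 'c': array([612.7, 147.7]), 'size': array([84.1, 12.4]), 'yaw': -25.7, 'zmed': 70.0, 'mean': array([623.8, 139.5,  69.8])}
wrist flat {'n': 14065, 'c': array([621. , 167.4]), 'size': array([113.7,  80.6]), 'yaw': -25.1, 'zmed': 150.2, 'mean': array([596.3, 179. , 150.1])}
```

Emit:
arm_command(rows=[[[0,0,0.05],0],[[0,0,0.05],0],[[0,0,0.04],0],[[0,0,0],0],[[0,0,0],0]])

```text
t: 8.1
eef_pos: [622.4, 167.5, 120.2]
tcp_rot: [-3.141, -0.001, 2.699]
ft_force: [0.3, -0.0, -2.7]
opening: 0.145
grip_force: 30.0
```

Emit:
arm_command(rows=[[[0,0,0.01],0],[[0,0,0.01],0],[[0,0,0.01],0],[[0,0,0],0],[[0,0,0],0]])

```text
t: 8.6
eef_pos: [622.5, 167.4, 113.2]
tcp_rot: [3.142, 0.0, 2.699]
ft_force: [0.2, 0.1, -2.7]
opening: 0.144
grip_force: 30.0
```

Emit:
arm_command(rows=[[[0,0,0.008],0],[[0,0,0.008],0],[[0,0,0.006],0],[[0,0,0],0],[[0,0,0],0]])

```text
t: 9.1
eef_pos: [622.5, 167.4, 107.6]
tcp_rot: [3.142, -0.0, 2.699]
ft_force: [-0.1, 1.2, -3.2]
opening: 0.145
grip_force: 30.0
```

Emit:
arm_command(rows=[[[0,0,0.004],0],[[0,0,0.004],0],[[0,0,0],0],[[0,0,0],0],[[0,0,0],0]])

```text
t: 9.6
eef_pos: [622.5, 167.5, 105.8]
tcp_rot: [3.141, 0.0, 2.699]
ft_force: [-1.5, -0.5, 0.9]
opening: 0.142
grip_force: 30.0
```

```bash
python3 look.py pics/s5.png
```

```text
9.6 [622.48622757 167.46208563 105.79891182] [-1.49382747 -0.52065741  0.94215439] 0.1421838664394178
tool mm [  1.1  -1.  -44.2] norm [ 0.005 -0.004 -0.177] turn deg 0.06 norm 0.0004 yaw 154.66
flat {'n': 1294, 'c': array([620.7, 165.6]), 'size': array([114.6,  81.2]), 'yaw': -27.6, 'zmed': 100.1, 'mean': array([611.1, 157.9,  99.8])}
tall {'n': 284, 'c': array([599.6, 137.9]), 'size': array([119.3,  40.6]), 'yaw': -45.1, 'zmed': 59.2, 'mean': array([599.2, 137.3,  59.4])} {'n': 18, 'c': array([611.8, 128.6]), 'size': array([57. ,  3.3]), 'yaw': -26.5, 'zmed': 70.3, 'mean': array([611.6, 128.5,  70.3])}
wrist flat {'n': 14084, 'c': array([620.8, 167.4]), 'size': array([113.4,  80.6]), 'yaw': -25.3, 'zmed': 100.5, 'mean': array([596.3, 178.9, 100.5])}
```

View pics/s5.png

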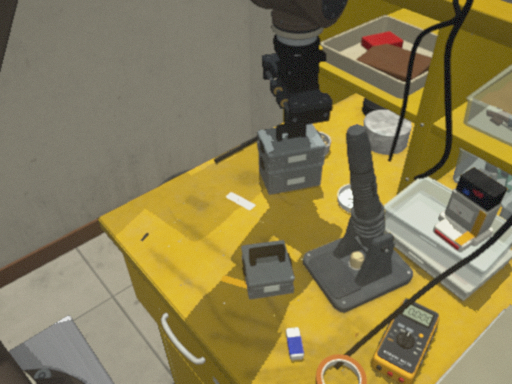

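The case sits flush on the tall one at about (291,158): its lid is at z 100 and the force has swung from carrying to contact. Now I release it, with a limited opening, and retreat.

Emit:
arm_command(rows=[[[0,0,0],0],[[0,0,0],0],[[0,0,0],0],[[0,0,0],0],[[0,0,0],0]], claw=0.5)

```text
t: 10.2
eef_pos: [622.5, 167.5, 105.6]
tcp_rot: [3.141, 0.0, 2.699]
ft_force: [0.2, -0.1, -0.6]
opening: 0.478
grip_force: 0.0
```

Emit:
arm_command(rows=[[[0,0,-0.02],0],[[0,0,-0.06],0],[[0,0,-0.1],0],[[0,0,-0.1],0],[[0,0,0],0]])

```text
t: 10.7
eef_pos: [624.0, 167.7, 180.3]
tcp_rot: [3.138, 0.005, 2.699]
ft_force: [0.3, 0.5, -0.1]
opening: 0.499
grip_force: 0.0
```

Emit:
arm_command(rows=[[[0.14,0,0],0],[[0.14,0,0],0],[[0.14,0,0],0],[[0,0,0],0],[[0,0,0],0]])

```text
t: 11.2
eef_pos: [527.6, 212.7, 176.3]
tcp_rot: [3.141, 0.001, 2.7]
ft_force: [-0.3, 0.0, 0.3]
opening: 0.502
grip_force: 0.0
```

```bash
python3 - <<'E'
from cell import viewer,state
from h import *
s=state(); print(s["t"],s["eef_pos"],s["opening"])
for c in ["scene","top"]:
    im,d=viewer.read_camera(c); P=cloud(viewer.get_calibration(c),d)
    print(c,rect(P,(620,167),94,106),rect(P,(620,167),122,136),"short",rect(P,(427,13),60,80))
    k=(abs(P[...,2]-100)<5)&(np.hypot(P[...,0]-620,P[...,1]-167)<50); q=P[k]
    A=np.c_[q[:,:2]-q[:,:2].mean(0),np.ones(len(q))]; print("slope",np.linalg.lstsq(A,q[:,2],rcond=None)[0])
    cv2.imwrite(f"pics/end_{c}.png",im[:,:,::-1])
E
```

```text
11.2 [527.57251659 212.72924069 176.32244163] 0.5020582163431084
scene {'n': 1370, 'c': array([621.2, 167.2]), 'size': array([114.3,  84.5]), 'yaw': -24.8, 'zmed': 100.2, 'mean': array([613.1, 159.3,  99.9])} {'n': 213, 'c': array([621.1, 167. ]), 'size': array([55.4, 16. ]), 'yaw': -26.5, 'zmed': 129.2, 'mean': array([619.8, 164.8, 128.3])} short {'n': 371, 'c': array([427.4,  13.5]), 'size': array([55.5, 16.1]), 'yaw': -30.9, 'zmed': 69.3, 'mean': array([425.8,  11.5,  68.1])}
slope [9.57592081e-03 1.28104731e-02 1.00156850e+02]
top {'n': 1243, 'c': array([632.6, 138.5]), 'size': array([119.9,  65.5]), 'yaw': 17.7, 'zmed': 100.0, 'mean': array([633.1, 145.6, 100. ])} {'n': 134, 'c': array([631. , 161.6]), 'size': array([30.8, 14.6]), 'yaw': -24.0, 'zmed': 129.6, 'mean': array([632. , 160. , 129.3])} short {'n': 246, 'c': array([425.4,  13.8]), 'size': array([55.2, 14.3]), 'yaw': -30.6, 'zmed': 70.0, 'mean': array([425.8,  14.4,  69.7])}
slope [9.15463310e-04 2.79152386e-03 1.00106177e+02]
```

View pics/end_scene.png

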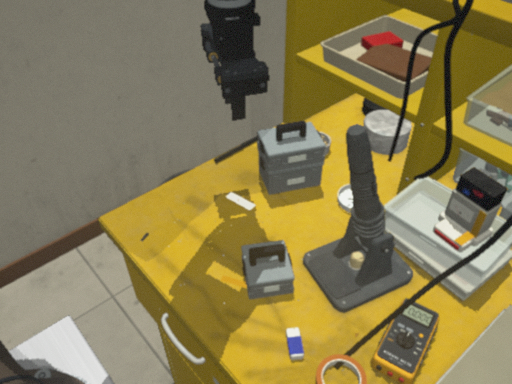

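The long case is stacked flush and level at about (291,150), with its lid at 100 mm and handle top at 130 mm. The gripper is clear and the short case at (267,270) hasn't moved, so I hand in.

```bash
python3 -c "
from cell import env
print(env.job_done())"
```

```text
the job is handed in; nothing more can be done
None
```

The long flat case is seated level on the tall case's lugs and released (lid at about 100 mm), the short case has not moved, and the job is handed in; no verdict was shown.

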